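Seat the jar board on its dowels and close the spice tray

TASK

The oak jar board in the spice rack's pulled-out tray has slipped sideways and is riding on top of the tray's two locating dowels. Nudge it sideways along the tray with a fingertip until both of its holes drop over the dowels and it lies flat on the tray floor, then push the tray fully shut. Only push: do not lift or tip the board, leave the jars, colander, butter dish, measuring cup and spice jar where they stand, and finish clear of everything.

Things in the scene. Friction and masses are not known exactly. Their poses are not given: they have to be found in the camera images.
- board: loose oak jar board, 0.3 kg, 100 (x) by 170 (y) by 15 thick, plus three 6 high ribs across its top, at both ends and the middle: end faces 100 wide, 21 tall. Two 18 through holes on its long centre line, 40 either side of the middle. Origin: centre of underside, z up. Starts 8 above the tray floor on the dowels' flat tops, 16 to 34 off along y, either way; drops 8 when the holes meet the dowels and then stops
- tray_seat (a point): on the tray floor's top, 22 above the slab, midway between the dowels (14 across, 8 high, flat-topped, at y +-40); moves with the tray. x: the way the tray closes; y: along its width; z up. A seated board's origin and axes agree with it. Floor spans y +-135, open at both ends; front panel's inner face at x -51.5 and a 16 high rear rail's face at x +51.5 guide the board along y with 1.5 play each side
- tray_front (a point): centre of the outer, robot-facing face of the pine tray's front panel; panel 310 wide (y), 42 tall (6 to 48 above the slab), 14 thick; moves with the tray; x: the way the tray closes
- rack_mouth (a point): centre of the top edge of the tray's mouth in the rack's face, 46 above the slab (24 above the tray floor): a seated board passes under it, one riding on the dowels strikes it. 88 in x beyond the seat with the tray out. x, y as the tray. The pine rack is fixed, 310 wide, flat top 60 above the slab; from 100 behind its face a low rail and spice jars stand on it, up to 120 above the slab
- tray (a joint): how far the pine tray has been pushed in, m: 0 = pulled out (as at the start), 0.14 = fully shut against its stop. Slides with about 1.5 N of friction and a light drag and stays where it is left; does not move sideways
- jar_a: bystander: empty clear glass storage jar with a clip-top lid, 96 across, 158 tall, loose on the slab at the left side of the work; origin at the centre of its underside
- jar_b: bystander: empty clear glass storage jar with a clip-top lid, 96 across, 158 tall, loose on the slab at the left side of the work; origin at the centre of its underside
- jar_c: bystander: empty clear glass storage jar with a clip-top lid, 96 across, 158 tall, loose on the slab at the left side of the work; origin at the centre of its underside
- colander: bystander: green enamel colander, 210 across (264 over the handles), 90 tall, at the right; origin at the centre of its underside
- butter_dish: bystander: white ceramic butter dish with lid, 110 by 180, 91 tall, at the right; origin at the centre of its underside
- measuring_cup: bystander: stainless measuring cup, 74 across, 60 tall, with a flat handle 75 long to its +y side, standing just left of the tray; origin at the centre of its underside
- spice_jar: bystander: small amber spice jar with steel cap, 44 across, 75 tall, standing just right of the tray; origin at the centre of its underside
Things that resemble listed ones, but are neither listed nor needed, are in the scene too. There is more than one size of the board; the one meant has the size given above.

How it is judged:
By the outcome, as a careful person would: the job done as asked, in the order asked, and still so for the second after the job is handed in, with the robot touching nothing.
It also fails if it takes over 48 s, if anything falls off the work surface, if the arm or the gripper's body presses on something with over 40 N, if the wrist force passes 120 N, or if a joint passes its speed limit or range.

ROBOT

A 6-joint arm with a two-finger parallel gripper is mounted at the origin on the work surface. World frame = base frame: x ahead of the robot, y to its left, z up, the work surface at z = 0. Lengths are in m, angles in rad, forces in N, time in s.
With the tool pointing down it reaches from about 0.35 to 0.975 m from the base axis. Payload 4.9 kg.
Tool frame: the origin (TCP) lies at the very end of the fingers, on their centre line; the grasp point (between the pads) lies behind it (manip.pinch_z is the y of the grasp point in the tool frame, in m); y points along the fingers, x is the direction in which the jaws open and shut, and the axes are right-handed (so a half turn about y gives the same grasp; the last joint's range is limited). The gripper opens to 85 mm and grips with 20 to 120 N. Pads are 22 mm wide; open, the fingers measure 114 mm over their backs; the gripper's body (76 mm by 85 mm) begins 54 mm behind the grasp point. The pads swing forward as they close: fully open they stand 13 mm farther back than shut.
Start: joints at [-1.456, 0.053, 1.613, -0, 1.476, -0.119], TCP at [0.145, -0.608, 0.231] pointing down, gripper open.
Joint ranges: [-3.01, 3.01], [-1.01, 2.22], [0.06, 2.58], [-1.02, 4.17], [0.09, 2.62], [-3.14, 3.14]. Speed limits (rad/s): [2.57, 2.57, 3.14, 3.14, 3.14, 3.14].

INTERFACE

Orientations are given as a unit quaternion [w, x, y, z].
In Python, from plant import manip gives the robot as it stands.
- The arm moves only by the tool drive_tool, never from a script. Its argument "motion" is a list of rows, each a list of 3 entries, a list of its own where there are three numbers: the shift along the tool's x, y, z in units of 25 mm (1.0 is 25 mm), then the turn, a rotation vector about the tool's x, y, z in units of 5 degrees (1.0 is 5 degrees), then the closure, from -1 (fully open) to 1 (shut). A call has 1 to 12 rows; each row shifts and turns the commanded pose from where the row before left it, along the tool's axes as they then stand; what a row does not reach is not made up. A row lasts 1/10 s, in which the tool goes at most 50 mm and 8.59 degrees, less where a joint would pass 70% of its speed; a pose out of reach is approached as far as the arm can. A call is refused whole if a number of a shift passes 1 or a number of a turn 1, either way. A call with a gripper value outside its range is refused whole. The fingers move at their own pace and stop on an object; the grip force is fixed at half the most. Time passes only in rows, so rows that do not move let the fingers close. It gives the time, the measured TCP pose, the force and the opening at its end, in the units of the state.
- manip.state(): the state, without advancing time (a new reading comes with each control period).
- manip.grab_frame(name): name is "scene" or "top" or "wrist"; returns a dict with "img" (480x640x3 uint8, blue, green, red), "range_z" (480x640 float32, m along the optical axis (not along the pixel's ray), 0 where there is no reading), "camera_matrix" (3x3 intrinsics, pixels), "world_from_camera" (4x4, takes a point from camera to world coordinates); the wrist camera has in their place "T_tool_cam" (4x4, takes a point from camera to tool coordinates, whose origin is the TCP and whose axes are the tool frame's). Camera axes: x right, y down, z forward; pixel columns grow to the right and rows downward; lengths in m; the calibration is good to about 2 mm. The wrist camera is an equidistant fisheye: a pixel r from the principal point sees the ray r / f radians off the axis. A picture is of the moment at which its call begins: read the wrist's pose just before it.
- manip.job_done(): hands the job in, once; it reports no verdict.
The state is a dict: "time": time; "joint_pos": joint angles; "joint_vel": joint speeds; "joint_efforts": joint torques, N m; "tool_pos": TCP position; "tool_rot": TCP orientation; "contact_force": force on the tool from outside, world axes, zero at the start; "ft_torque": the same for the moment, N m; "gripper_width": opening from 0.0 (shut) to 1.0 (fully open).
Only numpy, scipy, OpenCV 4.12 (cv2) and the standard library are available. Lean on these libraries where they do the work, as an engineer would, in place of code of your own. Each camera call takes 0.05 s, during which the arm holds its last target. There are 200 camera calls.

## Working session

There is one attempt and no reset: what is moved stays moved. The work goes in short steps, Python scripts to look and compute and a tool call to move; the robot and the scene stay as the last step left them, time stands still between calls to the robot, and variables do not carry over. Pictures are saved under pics/ and viewed, about 8 in all and at most 12, crops included, and the job is handed in when it is done.

Besides the shell and the picture viewer there is one more tool, called after ">>>" as name(argument=value, ...), one argument or row to a line, values as JSON. drive_tool: Moves the arm, as the interface text tells. Its arguments: {"type":"object","properties":{"motion":{"type":"array","items":{"type":"array"}}},"required":["motion"]}

```bash
ls; mkdir -p pics; cat > h.py <<'E'
import numpy as np, cv2
from plant import manip
from scipy.spatial.transform import Rotation as R
def grab(n):
    f=manip.grab_frame(n); np.savez(f'{n}.npz',**{k:v for k,v in f.items()}); return f
def cloud(f):
    K=f['camera_matrix'];z=f['range_z'];v,u=np.mgrid[:480,:640]
    p=np.stack([(u-K[0,2])/K[0,0]*z,(v-K[1,2])/K[1,1]*z,z],-1)
    T=f['world_from_camera'];return p@T[:3,:3].T+T[:3,3]
E
python3 - <<'E'
from h import *
for n in('scene','top'):
    f=grab(n); cv2.imwrite(f'pics/{n}0.png',f['img']); print(f['camera_matrix'],f['world_from_camera'])
s=manip.state();print(s);print(R.from_quat(np.roll(s['tool_rot'],-1)).as_matrix().round(3))
E
```

```text
pics
[[573.80975238   0.         323.30138371]
 [  0.         573.80975238 241.26627347]
 [  0.           0.           1.        ]] [[ 0.85246778  0.38288618 -0.35594503  1.05083807]
 [ 0.52246724 -0.60043823  0.60539401 -0.94122786]
 [ 0.01807399 -0.70204851 -0.71189973  1.23532465]
 [ 0.          0.          0.          1.        ]]
[[455.96078135   0.         320.98410543]
 [  0.         455.96078135 247.36314701]
 [  0.           0.           1.        ]] [[ 0.00707566 -0.98268946  0.18512527  0.19454006]
 [-0.99997367 -0.00665468  0.00289527  0.04294486]
 [-0.0016132  -0.18514088 -0.98271066  1.54640421]
 [ 0.          0.          0.          1.        ]]
{'time': 0.1, 'joint_pos': array([-1.45604395e+00,  5.32964539e-02,  1.61414745e+00,  2.82076146e-05,
        1.47600994e+00, -1.18993854e-01]), 'joint_vel': array([-4.28187458e-04, -2.81286033e-04, -2.63752910e-03, -2.04527279e-04,
       -5.22797838e-05,  5.53547971e-04]), 'joint_efforts': array([ 7.30137763e-04, -3.94899809e+01, -3.71361530e+01, -5.92051174e-05,
        3.93461072e-03, -8.05514055e-07]), 'tool_pos': array([ 0.14471179, -0.60743904,  0.230188  ]), 'tool_rot': array([ 0.55536513, -0.55441855,  0.43874327, -0.43782872]), 'contact_force': array([ 0.33316646, -1.22511137,  0.11061158]), 'ft_torque': array([-0.02440271,  0.00474022, -0.01279039]), 'gripper_width': 0.9951007914218732}
[[ 0.232 -0.     0.973]
 [-0.973  0.002  0.232]
 [-0.002 -1.     0.   ]]
```

View pics/scene0.png

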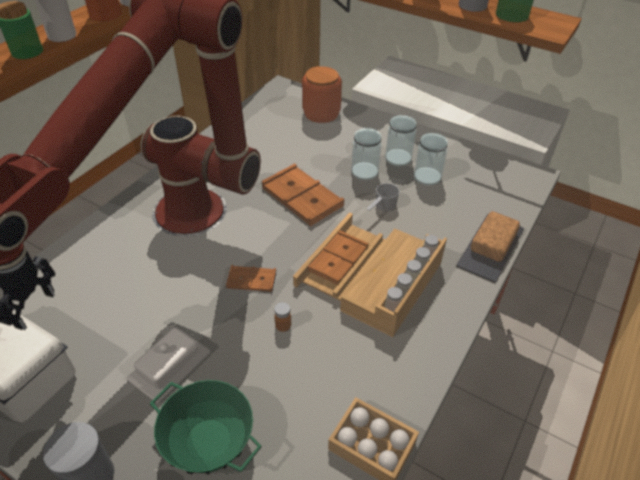

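View pics/top0.png

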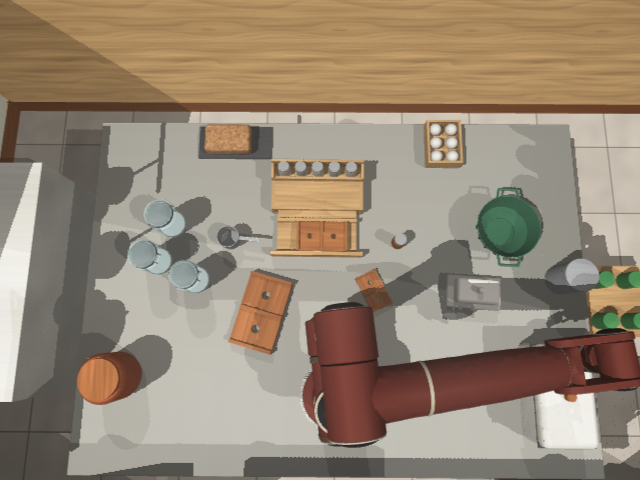

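Scene: the board candidates are the tray board (scene 338,258 / top 323,235), a larger loose board (top 262,312) and a smaller loose one (top 372,290). The tray one fits; I'll measure it and confirm in an enlarged crop.

```bash
python3 - <<'E'
from h import *
a=np.load('top.npz');b=np.load('scene.npz')
def boardfit(f,roi,zlo,zhi,name):
    P=cloud(f);u0,u1,v0,v1=roi
    hsv=cv2.cvtColor(f['img'],cv2.COLOR_BGR2HSV)
    m=np.zeros((480,640),bool);m[v0:v1,u0:u1]=1
    return P,hsv,m
for f,name,roi,pt in((a,'top',(265,372,155,262),(335,240)),(b,'scene',(285,455,205,335),(325,268))):
    P=cloud(f);hsv=cv2.cvtColor(f['img'],cv2.COLOR_BGR2HSV)
    print(name,'hsv board',hsv[pt[1],pt[0]],'P',P[pt[1],pt[0]].round(4))
    u0,u1,v0,v1=roi
    Q=P[v0:v1,u0:u1].reshape(-1,3);H=hsv[v0:v1,u0:u1].reshape(-1,3)
    print(np.histogram(Q[:,2],bins=np.arange(-.005,.13,.005)))
    # rack top: z 55-65
    def rect(sel,l):
        q=Q[sel]; 
        if len(q)<10: print(l,len(q));return
        r=cv2.minAreaRect(q[:,:2].astype(np.float32)); print(l,len(q),np.round(r[0],4),np.round(r[1],4),round(r[2],2),'z',np.percentile(q[:,2],[5,50,95]).round(4))
    rect((Q[:,2]>.054)&(Q[:,2]<.066),'racktop')
    rect((Q[:,2]>.044)&(Q[:,2]<.0525)&(Q[:,0]<.70),'z44-52')
    bm=(H[:,0]<11)&(H[:,1]>130)&(Q[:,2]>.02)&(Q[:,2]<.06)
    rect(bm,'board')
t=cv2.resize(a['img'][150:270,255:415],None,fx=5,fy=5,interpolation=cv2.INTER_CUBIC)
cv2.imwrite('pics/crop1.png',t)
E
```

```text
top hsv board [ 12 147 193] P [5.028e-01 5.000e-04 4.530e-02]
(array([1412, 1013,  173,   98,  538,  731,  197,  120,  306,  799,  784,
        573, 1503, 1055,  182,  100,  179,  168,  108,   77,  114,  189,
         94,   91,  264,  134]), array([-0.005,  0.   ,  0.005,  0.01 ,  0.015,  0.02 ,  0.025,  0.03 ,
        0.035,  0.04 ,  0.045,  0.05 ,  0.055,  0.06 ,  0.065,  0.07 ,
        0.075,  0.08 ,  0.085,  0.09 ,  0.095,  0.1  ,  0.105,  0.11 ,
        0.115,  0.12 ,  0.125]))
racktop 2772 [0.6057 0.0645] [0.3101 0.3093] 89.63 z [0.0549 0.0593 0.0642]
z44-52 1218 [0.5747 0.0668] [0.3075 0.2481] 89.54 z [0.0443 0.0473 0.0518]
board 0
scene hsv board [ 13 154 176] P [ 0.5134 -0.0139  0.0428]
(array([5772, 4306,  422,  236,  674,  900,  399,  348,  510, 1027,  965,
        468, 1721, 1142,  147,  142,  138,  213,  165,  144,  147,  333,
        195,  109,  367,  217]), array([-0.005,  0.   ,  0.005,  0.01 ,  0.015,  0.02 ,  0.025,  0.03 ,
        0.035,  0.04 ,  0.045,  0.05 ,  0.055,  0.06 ,  0.065,  0.07 ,
        0.075,  0.08 ,  0.085,  0.09 ,  0.095,  0.1  ,  0.105,  0.11 ,
        0.115,  0.12 ,  0.125]))
racktop 3022 [0.616 0.025] [0.51   0.3092] 89.55 z [0.0552 0.0593 0.0639]
z44-52 1337 [0.5769 0.0154] [0.4872 0.244 ] 89.92 z [0.0442 0.0469 0.0517]
board 0
```

View pics/crop1.png

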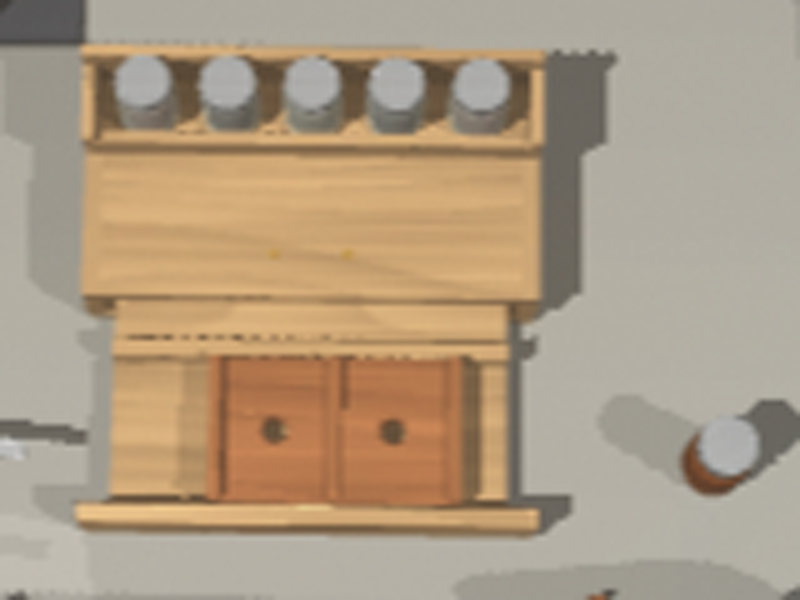

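The crop shows the tray board (ends at crop cols 208 and 472 → ~170 mm against the 310 mm front at 75–541, which fits the given size; the other two are bigger or smaller). It sits ~20 mm toward −y, so I push it +y from its right end. The spice jar stands at crop (727,445). Next, precise numbers.

```bash
python3 - <<'E'
from h import *
a=np.load('top.npz');b=np.load('scene.npz')
def onz(f,u,v,z):
    K=f['camera_matrix'];T=f['world_from_camera']
    d=T[:3,:3]@np.array([(u-K[0,2])/K[0,0],(v-K[1,2])/K[1,1],1]);return T[:3,3]+d*(z-T[2,3])/d[2]
for f,(u0,u1,v0,v1),n in((a,(268,368,190,262),'top'),(b,(290,385,210,300),'scene')):
    hsv=cv2.cvtColor(f['img'],cv2.COLOR_BGR2HSV)
    m=((hsv[...,0]<=14)&(hsv[...,1]>130)).astype(np.uint8)
    k=np.zeros_like(m);k[v0:v1,u0:u1]=1;m*=k
    nc,l,st,_=cv2.connectedComponentsWithStats(m);i=1+st[1:,4].argmax();print(n,st[i])
    c=max(cv2.findContours((l==i).astype(np.uint8),0,2)[0],key=cv2.contourArea)
    q=np.array([onz(f,*p,.051)[:2] for p in c[:,0]],np.float32)
    print(np.r_[cv2.minAreaRect(q)[0],cv2.minAreaRect(q)[1],cv2.minAreaRect(q)[2]].round(4))
    P=cloud(f)
    for lab,zl,zh,x0,x1 in(('front',.042,.054,.41,.47),('rack',.054,.066,.57,.75)):
        s=(P[...,2]>zl)&(P[...,2]<zh)&(P[...,0]>x0)&(P[...,0]<x1)&(abs(P[...,1]-.05)<.25)&(hsv[...,0]>14)&(hsv[...,1]>80)
        q=P[s];r=cv2.minAreaRect(q[:,:2].astype(np.float32));print(lab,len(q),np.r_[r[0],r[1],r[2]].round(4), q.min(0).round(3),q.max(0).round(3))
    s=(P[...,2]>.066)&(P[...,2]<.08)&(P[...,0]>.4)&(P[...,0]<.6)&(P[...,1]<-.1)&(P[...,1]>-.3);print('spice',np.median(P[s],0).round(3),P[s].min(0).round(3),P[s].max(0).round(3))
for nm,u,v,z in(('frontL',75,520,.048),('frontR',541,520,.048),('frontbotL',77,530,.048),('frontbotR',541,534,.048),('bL',208,430,.051),('bR',472,430,.045),('h1',275,430,.045),('h2',392,431,.045),('floorL',108,430,.022),('floorR',510,430,.022),('rackL',84,302,.06),('rackR',541,302,.06),('railtopL',115,344,.038),('railR',508,350,.038)):
    print(nm,onz(a,255+u/5-.4,150+v/5-.4,z).round(4))
print(manip.pinch_z if not callable(manip.pinch_z) else manip.pinch_z())
E
```

```text
top [ 296  221   51   30 1441]
[0.517  0.0472 0.0995 0.1678 0.3824]
front 353 [0.4578 0.0655 0.0152 0.3045 0.3524] [ 0.45  -0.087  0.042] [0.466 0.218 0.053]
rack 2627 [6.77300e-01 6.30000e-02 3.08000e-01 1.45200e-01 8.97467e+01] [ 0.604 -0.091  0.054] [0.75  0.217 0.066]
spice [ 0.504 -0.213  0.074] [ 0.485 -0.23   0.066] [ 0.523 -0.193  0.08 ]
scene [ 308  230   60   53 1654]
[5.23700e-01 4.04000e-02 1.85800e-01 1.03200e-01 8.95759e+01]
front 334 [0.4621 0.0647 0.0156 0.3136 0.0148] [ 0.454 -0.092  0.042] [0.47  0.221 0.054]
rack 2834 [0.6786 0.0624 0.1418 0.3164 0.1044] [ 0.608 -0.096  0.054] [0.75  0.22  0.066]
spice [ 0.508 -0.217  0.074] [ 0.487 -0.235  0.066] [ 0.528 -0.196  0.079]
frontL [0.4545 0.2186 0.048 ]
frontR [ 0.4566 -0.0922  0.048 ]
frontbotL [0.4477 0.2171 0.048 ]
frontbotR [ 0.4471 -0.0921  0.048 ]
bL [0.5158 0.1308 0.051 ]
bR [ 0.5183 -0.0467  0.045 ]
h1 [0.5174 0.086  0.045 ]
h2 [0.5173 0.0072 0.045 ]
floorL [0.5216 0.2009 0.022 ]
floorR [ 0.5235 -0.074   0.022 ]
rackL [0.6015 0.2153 0.06  ]
rackR [ 0.6036 -0.0926  0.06  ]
railtopL [0.5781 0.1959 0.038 ]
railR [ 0.5757 -0.0718  0.038 ]
-0.0187
```

>>> drive_tool(
  motion=[
    [[0, 0, 0], [0, 0.9, 0], 1],
    [[0, 0, 0], [0, 0.9, 0], 1],
    [[0, 0, 0], [0, 0.9, 0], 1],
    [[-1, 0, 0.7], [0, 0, 0], 1],
    [[-1, 0, 0.7], [0, 0, 0], 1],
    [[-1, 0, 0.7], [0, 0, 0], 1],
    [[-1, 0, 0.7], [0, 0, 0], 1],
    [[-1, 0, 0.7], [0, 0, 0], 1],
    [[-1, 0, 0.7], [0, 0, 0], 1],
    [[-1, 0, 0.7], [0, 0, 0], 1],
    [[-1, 0, 0.7], [0, 0, 0], 1],
    [[-1, 0, 0.7], [0, 0, 0], 1],
  ],
)

```text
time: 1.3
tool_pos: [0.3031, -0.3819, 0.2308]
tool_rot: [0.5, -0.499, 0.501, -0.5]
contact_force: [1.1, -0.9, -0.5]
gripper_width: -0.001
```

>>> drive_tool(
  motion=[
    [[-1, 0, 0.7], [0, 0, 0], 1],
    [[-1, 0, 0.7], [0, 0, 0], 1],
    [[-1, 0, 0.7], [0, 0, 0], 1],
    [[-1, 0, 0.7], [0, 0, 0], 1],
    [[-1, 0, 0.7], [0, 0, 0], 1],
    [[-1, 0, 0.7], [0, 0, 0], 1],
    [[-1, 0, 0.7], [0, 0, 0], 1],
    [[-1, 0, 0.7], [0, 0, 0], 1],
    [[-1, 0, 0.7], [0, 0, 0], 1],
    [[-1, 0, 0.7], [0, 0, 0], 1],
    [[-1, 0, 0.8], [0, 0, 0], 1],
    [[-0.8, 0, 0.7], [0, 0, 0], 1],
  ],
)

```text
time: 2.5
tool_pos: [0.5162, -0.0871, 0.2308]
tool_rot: [0.5, -0.5, 0.501, -0.5]
contact_force: [0.7, -0.7, 0.5]
gripper_width: 0.0
```

>>> drive_tool(
  motion=[
    [[0, 0, 0], [0, 0, 0], 1],
    [[0, 0, 0], [0, 0, 0], 1],
  ],
)

```text
time: 2.7
tool_pos: [0.5154, -0.0884, 0.2307]
tool_rot: [0.499, -0.5, 0.501, -0.5]
contact_force: [0.2, -0.3, 0.5]
gripper_width: 0.008
```

```bash
python3 - <<'E'
from h import *
s=manip.state();f=grab('wrist');cv2.imwrite('pics/w1.png',f['img'])
K=f['camera_matrix'];T=f['T_tool_cam'];Rt=R.from_quat(np.roll(s['tool_rot'],-1)).as_matrix()
print(K[0,0],K[0,2],K[1,2]);print(T.round(3))
z=f['range_z'];v,u=np.mgrid[:480,:640];x=(u-K[0,2])/K[0,0];y=(v-K[1,2])/K[1,1];r=np.hypot(x,y)+1e-9
t=np.tan(np.minimum(r,1.4))/r
P=np.stack([x*t*z,y*t*z,z],-1)@T[:3,:3].T+T[:3,3];P=P@Rt.T+s['tool_pos'];np.save('wP.npy',P)
hsv=cv2.cvtColor(f['img'],cv2.COLOR_BGR2HSV)
m=(hsv[...,0]<=13)&(hsv[...,1]>120)&(P[...,2]>.035)&(P[...,2]<.06)&(abs(P[...,0]-.52)<.06)&(abs(P[...,1]-.05)<.13)
q=P[m];print(len(q),cv2.minAreaRect(q[:,:2].astype(np.float32)),np.percentile(q,[1,50,99],axis=0).round(4))
w=(P[...,2]>.015)&(P[...,2]<.029)&(abs(P[...,0]-.52)<.03)&(hsv[...,1]>70);q=P[w];print('floor',len(q),np.percentile(q,[1,50,99],axis=0).round(4))
E
```

```text
371.64829954431775 321.4333663605251 242.5571533472715
[[ 1.    -0.001  0.001  0.001]
 [-0.002 -0.291  0.957 -0.144]
 [-0.001 -0.957 -0.291  0.074]
 [ 0.     0.     0.     1.   ]]
16375 ((0.5191104412078857, 0.05061633884906769), (0.1812034696340561, 0.10330669581890106), 89.53653717041016) [[ 0.4696 -0.0393  0.0397]
 [ 0.5213  0.0371  0.0459]
 [ 0.569   0.1281  0.0529]]
floor 4269 [[ 0.4905 -0.2059  0.0186]
 [ 0.5194 -0.0409  0.0228]
 [ 0.5494  0.1967  0.0262]]
```

View pics/w1.png

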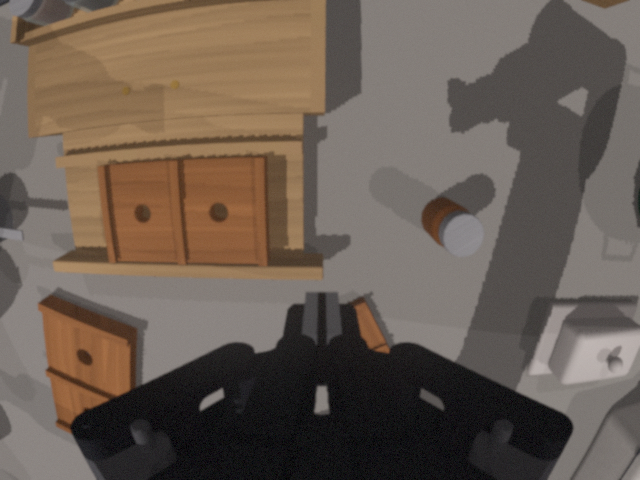

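The wrist view shows the board's right end at col ~268 (y ≈ −0.040, z ≈ 0.051), agreeing with the top view. The spice jar at (455,230) is well clear of the descent spot. Descending.

>>> drive_tool(
  motion=[
    [[0, 1, 0.15], [0, 0, 0], 1],
    [[0, 1, 0], [0, 0, 0], 1],
    [[0, 1, 0], [0, 0, 0], 1],
    [[0, 1, 0], [0, 0, 0], 1],
    [[0, 1, 0], [0, 0, 0], 1],
    [[0, 1, 0], [0, 0, 0], 1],
    [[0, 1, 0], [0, 0, 0], 1],
    [[0, 0.6, 0], [0, 0, 0], 1],
    [[0, 0.25, 0], [0, 0, 0], 1],
    [[0, 0, 0], [0, 0, 0], 1],
    [[0, 0, 0], [0, 0, 0], 1],
  ],
)

```text
time: 3.85
tool_pos: [0.5203, -0.0892, 0.0362]
tool_rot: [-0.5, 0.499, -0.5, 0.501]
contact_force: [0.5, -0.1, 0.0]
gripper_width: -0.003
```

>>> drive_tool(
  motion=[
    [[-0.3, 0.1, 0], [0, 0, 0], 1],
    [[-0.3, 0, 0], [0, 0, 0], 1],
    [[-0.3, 0, 0], [0, 0, 0], 1],
    [[-0.2, 0, 0], [0, 0, 0], 1],
    [[-0.1, 0, 0], [0, 0, 0], 1],
    [[-0.1, 0, 0], [0, 0, 0], 1],
    [[-0.1, 0, 0], [0, 0, 0], 1],
    [[-0.1, 0, 0], [0, 0, 0], 1],
  ],
)

```text
time: 4.65
tool_pos: [0.5196, -0.0511, 0.0326]
tool_rot: [-0.499, 0.5, -0.5, 0.501]
contact_force: [0.1, -2.3, -0.3]
gripper_width: 0.0
```

>>> drive_tool(
  motion=[
    [[-0.1, 0, 0], [0, 0, 0], 1],
    [[-0.1, 0, 0], [0, 0, 0], 1],
    [[-0.1, 0, 0], [0, 0, 0], 1],
    [[-0.1, 0, 0], [0, 0, 0], 1],
  ],
)

```text
time: 5.05
tool_pos: [0.5196, -0.0411, 0.0326]
tool_rot: [-0.499, 0.5, -0.5, 0.501]
contact_force: [-0.1, -2.1, 0.4]
gripper_width: 0.002
```

```bash
cat >> h.py <<'E'
def bd():
    f=grab('top');P=cloud(f);hsv=cv2.cvtColor(f['img'],cv2.COLOR_BGR2HSV)
    m=(hsv[...,0]<=13)&(hsv[...,1]>130)&(P[...,2]>.025)&(P[...,2]<.06)&(abs(P[...,0]-.55)<.11)&(abs(P[...,1]-.05)<.13)
    q=P[m];print('board n',len(q),np.percentile(q,[1,50,99],axis=0).round(4).tolist())
    b=m&(P[...,1]>.06)&(P[...,1]<.14);print('z med',np.median(P[b][:,2]).round(4))
E
python3 -c "
from h import *
f=np.load('top.npz');g=manip.grab_frame
manip_g=grab
import h
h.grab=lambda n:f
bd()
h.grab=manip_g
bd();s=manip.state();print(s['tool_pos'],s['contact_force'])"
```

```text
board n 1419 [[0.4681, -0.0362, 0.0361], [0.5165, 0.0473, 0.0447], [0.567, 0.1283, 0.0548]]
z med 0.0443
board n 938 [[0.4682, 0.0242, 0.0338], [0.5198, 0.0849, 0.0445], [0.5681, 0.1388, 0.0542]]
z med 0.0443
[ 0.51955355 -0.04077417  0.03254412] [-0.29852594 -2.01331688 -0.07280247]
```

>>> drive_tool(
  motion=[
    [[-0.06, 0, 0], [0, 0, 0], 1],
    [[-0.06, 0, 0], [0, 0, 0], 1],
    [[-0.06, 0, 0], [0, 0, 0], 1],
    [[-0.06, 0, 0], [0, 0, 0], 1],
  ],
)

```text
time: 5.5
tool_pos: [0.5195, -0.0348, 0.0325]
tool_rot: [0.5, -0.499, 0.501, -0.5]
contact_force: [-0.5, 0.3, -0.2]
gripper_width: 0.002
```

>>> drive_tool(
  motion=[
    [[-0.04, 0, 0], [0, 0, 0], 1],
    [[-0.04, 0, 0], [0, 0, 0], 1],
  ],
)

```text
time: 5.7
tool_pos: [0.5195, -0.0331, 0.0325]
tool_rot: [-0.499, 0.5, -0.5, 0.5]
contact_force: [0.1, -1.3, -0.8]
gripper_width: -0.0
```

```bash
python3 -c "
from h import *
bd()"
```

```text
board n 906 [[0.47, 0.0343, 0.0276], [0.5217, 0.0935, 0.0364], [0.5671, 0.146, 0.0468]]
z med 0.0364
```

z fell 8 mm: the board has dropped. Backing off and up, then checking that both ends are flat.

>>> drive_tool(
  motion=[
    [[0.2, 0, 0], [0, 0, 0], 1],
    [[0.5, 0, 0], [0, 0, 0], 1],
    [[0.8, 0, 0], [0, 0, 0], 1],
    [[0.5, -0.5, 0], [0, 0, 0], 1],
    [[0, -1, 0], [0, 0, 0], 1],
    [[0, -1, 0], [0, 0, 0], 1],
    [[0, -1, 0], [0, 0, 0], 1],
    [[0, -1, -0.5], [0, 0, 0], 1],
    [[0, 0, -1], [0, 0, 0], 1],
    [[0, 0, -1], [0, 0, 0], 1],
    [[0, 0, -1], [0, 0, 0], 1],
    [[0, 0, -1], [0, 0, 0], 1],
  ],
)

```text
time: 6.95
tool_pos: [0.4062, -0.0834, 0.1461]
tool_rot: [-0.5, 0.499, -0.5, 0.501]
contact_force: [-0.7, -0.4, -0.1]
gripper_width: -0.002
```

>>> drive_tool(
  motion=[
    [[-0.5, 0, -0.5], [0, 0, 0], 1],
    [[-1, 0, 0], [0, 0, 0], 1],
    [[-1, 0, 0], [0, 0, 0], 1],
    [[-1, 0, 0], [0, 0, 0], 1],
    [[-1, 0, 0], [0, 0, 0], 1],
    [[-1, 0, 0], [0, 0, 0], 1],
    [[-0.4, 0, 0], [0, 0, 0], 1],
    [[0, 0, 0], [0, 0, 0], 1],
    [[0, 0, 0], [0, 0, 0], 1],
  ],
)

```text
time: 7.85
tool_pos: [0.395, 0.0639, 0.1454]
tool_rot: [-0.499, 0.5, -0.5, 0.501]
contact_force: [0.4, -0.4, 0.1]
gripper_width: -0.001
```

```bash
python3 - <<'E'
from h import *
bd()
f=grab('wrist');cv2.imwrite('pics/w2.png',f['img']);s=manip.state()
K=f['camera_matrix'];T=f['T_tool_cam'];Rt=R.from_quat(np.roll(s['tool_rot'],-1)).as_matrix()
z=f['range_z'];v,u=np.mgrid[:480,:640];x=(u-K[0,2])/K[0,0];y=(v-K[1,2])/K[1,1];r=np.hypot(x,y)+1e-9
t=np.tan(np.minimum(r,1.4))/r
P=np.stack([x*t*z,y*t*z,z],-1)@T[:3,:3].T+T[:3,3];P=P@Rt.T+s['tool_pos']
for lo in(-.005,.015,.045,.07,.105,.125):
    m=(abs(P[...,1]-lo-.006)<.006)&(abs(P[...,0]-.52)<.03);print(lo,m.sum(),np.median(P[m],0).round(4))
print(s['tool_pos'])
E
```

```text
board n 732 [[0.5005, -0.0166, 0.0279], [0.5423, 0.0613, 0.0365], [0.5678, 0.1458, 0.0467]]
z med 0.0363
-0.005 1431 [0.5191 0.001  0.038 ]
0.015 1489 [0.5209 0.0209 0.0377]
0.045 1512 [0.5194 0.0511 0.0379]
0.07 1522 [0.5192 0.076  0.0379]
0.105 1506 [0.5201 0.1111 0.0377]
0.125 1387 [0.519  0.131  0.0378]
[0.39490931 0.06371225 0.14521521]
```

View pics/w2.png

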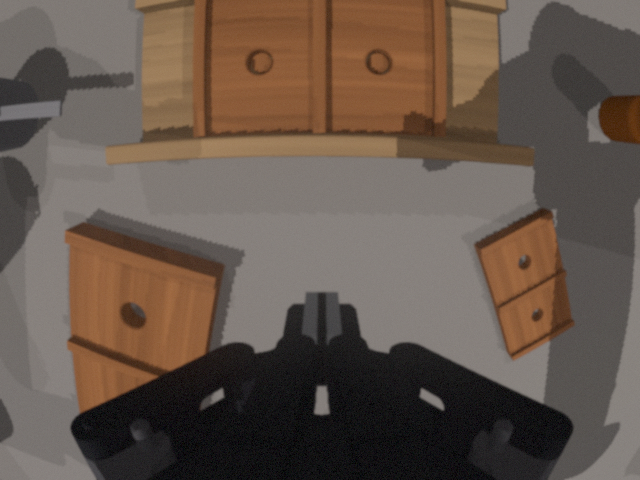

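The board is flat (0.038 ± 0.0002 at all six stations), and the dowels fill both holes at (260,62) and (379,62). Now going down in front of the tray panel.

>>> drive_tool(
  motion=[
    [[0, 1, 0], [0, 0, 0], 1],
    [[0, 1, 0], [0, 0, 0], 1],
    [[0, 1, 0], [0, 0, 0], 1],
    [[0, 1, 0], [0, 0, 0], 1],
    [[0, 0.5, 0], [0, 0, 0], 1],
    [[0, 0, 0.4], [0, 0, 0], 1],
    [[0, 0, 0.4], [0, 0, 0], 1],
    [[0, 0, 0.4], [0, 0, 0], 1],
    [[0, 0, 0.2], [0, 0, 0], 1],
    [[0, 0, 0.2], [0, 0, 0], 1],
    [[0, 0, 0.2], [0, 0, 0], 1],
  ],
)

```text
time: 9.05
tool_pos: [0.4403, 0.0645, 0.0328]
tool_rot: [-0.5, 0.499, -0.5, 0.501]
contact_force: [-0.6, 1.2, 0.0]
gripper_width: -0.001
```

>>> drive_tool(
  motion=[
    [[0, 0, 0.2], [0, 0, 0], 1],
    [[0, 0, 0.2], [0, 0, 0], 1],
    [[0, 0, 0.2], [0, 0, 0], 1],
    [[0, 0, 0.2], [0, 0, 0], 1],
    [[0, 0, 0.2], [0, 0, 0], 1],
    [[0, 0, 0.2], [0, 0, 0], 1],
    [[0, 0, 0.2], [0, 0, 0], 1],
    [[0, 0, 0.2], [0, 0, 0], 1],
  ],
)

```text
time: 9.85
tool_pos: [0.4801, 0.0643, 0.0325]
tool_rot: [-0.499, 0.5, -0.5, 0.5]
contact_force: [-2.4, -1.5, 0.9]
gripper_width: 0.005
```

>>> drive_tool(
  motion=[
    [[0, 0, 0.25], [0, 0, 0], 1],
    [[0, 0, 0.25], [0, 0, 0], 1],
    [[0, 0, 0.25], [0, 0, 0], 1],
    [[0, 0, 0.25], [0, 0, 0], 1],
    [[0, 0, 0.25], [0, 0, 0], 1],
    [[0, 0, 0.25], [0, 0, 0], 1],
    [[0, 0, 0.25], [0, 0, 0], 1],
    [[0, 0, 0.25], [0, 0, 0], 1],
    [[0, 0, 0.25], [0, 0, 0], 1],
    [[0, 0, 0.25], [0, 0, 0], 1],
    [[0, 0, 0.25], [0, 0, 0], 1],
    [[0, 0, 0.25], [0, 0, 0], 1],
  ],
)

```text
time: 11.05
tool_pos: [0.5553, 0.0643, 0.0325]
tool_rot: [0.5, -0.5, 0.5, -0.5]
contact_force: [-1.8, -1.3, 0.0]
gripper_width: -0.005
```

>>> drive_tool(
  motion=[
    [[0, 0, 0.15], [0, 0, 0], 1],
    [[0, 0, 0.15], [0, 0, 0], 1],
    [[0, 0, 0.15], [0, 0, 0], 1],
  ],
)

```text
time: 11.35
tool_pos: [0.5664, 0.0643, 0.0326]
tool_rot: [-0.5, 0.5, -0.5, 0.5]
contact_force: [-1.6, -0.6, 0.2]
gripper_width: 0.001
```

>>> drive_tool(
  motion=[
    [[0, 0, 0.1], [0, 0, 0], 1],
    [[0, 0, 0.1], [0, 0, 0], 1],
  ],
)

```text
time: 11.55
tool_pos: [0.5713, 0.0643, 0.0327]
tool_rot: [-0.5, 0.499, -0.5, 0.5]
contact_force: [-1.5, -1.1, -0.4]
gripper_width: -0.001
```

>>> drive_tool(
  motion=[
    [[0, 0, 0.1], [0, 0, 0], 1],
    [[0, 0, 0.1], [0, 0, 0], 1],
  ],
)

```text
time: 11.75
tool_pos: [0.5762, 0.0643, 0.0326]
tool_rot: [-0.5, 0.499, -0.5, 0.5]
contact_force: [-1.3, -0.5, 0.9]
gripper_width: 0.002
```

>>> drive_tool(
  motion=[
    [[0, 0, 0.06], [0, 0, 0], 1],
    [[0, 0, 0.06], [0, 0, 0], 1],
  ],
)

```text
time: 11.95
tool_pos: [0.5792, 0.0643, 0.0327]
tool_rot: [-0.5, 0.5, -0.5, 0.5]
contact_force: [-1.7, -0.9, 1.0]
gripper_width: -0.001
```

>>> drive_tool(
  motion=[
    [[0, 0, 0.04], [0, 0, 0], 1],
  ],
)

```text
time: 12.05
tool_pos: [0.5802, 0.0643, 0.0326]
tool_rot: [-0.5, 0.499, -0.5, 0.5]
contact_force: [-2.0, -0.5, 1.9]
gripper_width: -0.004
```

>>> drive_tool(
  motion=[
    [[0, 0, 0.06], [0, 0, 0], 1],
    [[0, 0, 0.06], [0, 0, 0], 1],
  ],
)

```text
time: 12.25
tool_pos: [0.5832, 0.0642, 0.0326]
tool_rot: [-0.5, 0.5, -0.5, 0.5]
contact_force: [-1.5, -1.3, 0.5]
gripper_width: -0.003
```

>>> drive_tool(
  motion=[
    [[0, 0, 0.06], [0, 0, 0], 1],
  ],
)

```text
time: 12.35
tool_pos: [0.5832, 0.0643, 0.0325]
tool_rot: [0.498, -0.501, 0.501, -0.499]
contact_force: [-10.8, -0.6, 8.3]
gripper_width: 0.002
```

>>> drive_tool(
  motion=[
    [[0, 0, -0.2], [0, 0, 0], 1],
    [[0, 0, -0.5], [0, 0, 0], 1],
    [[0, 0, -1], [0, 0, 0], 1],
    [[0, 0, -1], [0, 0, 0], 1],
    [[0, -0.5, -1], [0, 0, 0], 1],
    [[0, -1, -0.5], [0, 0, 0], 1],
    [[0, -1, 0], [0, 0, 0], 1],
    [[0, -1, 0], [0, 0, 0], 1],
    [[0, -1, -0.5], [0, 0, 0], 1],
    [[0, 0, -0.5], [0, 0, 0], 1],
    [[0, 0, 0], [0, 0, 0], 1],
    [[0, 0, 0], [0, 0, 0], 1],
  ],
)

```text
time: 13.55
tool_pos: [0.4546, 0.0645, 0.1448]
tool_rot: [-0.5, 0.499, -0.5, 0.501]
contact_force: [0.0, -0.4, -0.1]
gripper_width: -0.0
```

```bash
python3 - <<'E'
from h import *
s=manip.state();f=grab('wrist');cv2.imwrite('pics/w3.png',f['img'])
K=f['camera_matrix'];T=f['T_tool_cam'];Rt=R.from_quat(np.roll(s['tool_rot'],-1)).as_matrix()
z=f['range_z'];v,u=np.mgrid[:480,:640];x=(u-K[0,2])/K[0,0];y=(v-K[1,2])/K[1,1];r=np.hypot(x,y)+1e-9
t=np.tan(np.minimum(r,1.4))/r
P=np.stack([x*t*z,y*t*z,z],-1)@T[:3,:3].T+T[:3,3];P=P@Rt.T+s['tool_pos']
print(s['tool_pos'],s['contact_force'])
for n,zl,zh in(('panel',.044,.052),('rack',.057,.063)):
  for y0 in(-.06,0,.06,.12,.18):
    m=(P[...,2]>zl)&(P[...,2]<zh)&(abs(P[...,1]-y0)<.02)&(P[...,0]>.5)&(P[...,0]<.66);q=P[m]
    print(n,y0,m.sum(),np.percentile(q[:,0],[3,50,97]).round(4) if m.sum() else '')
g=grab('scene');c=cloud(g)
cv2.imwrite('pics/s2.png',cv2.resize(g['img'][100:350,220:500],None,fx=2.4,fy=2.4,interpolation=cv2.INTER_CUBIC))
E
```

```text
[0.45458798 0.06454114 0.14475941] [ 0.0034914  -0.3712824  -0.10862125]
panel -0.06 1101 [0.593  0.5998 0.6073]
panel 0 1339 [0.5934 0.6003 0.6077]
panel 0.06 1450 [0.5939 0.6007 0.6082]
panel 0.12 1363 [0.5945 0.6013 0.6088]
panel 0.18 1109 [0.595  0.6018 0.6093]
rack -0.06 1509 [0.607  0.6166 0.6288]
rack 0 1015 [0.6073 0.612  0.6185]
rack 0.06 712 [0.6076 0.6103 0.614 ]
rack 0.12 908 [0.6083 0.6123 0.6183]
rack 0.18 1385 [0.6089 0.6174 0.6285]
```

View pics/w3.png

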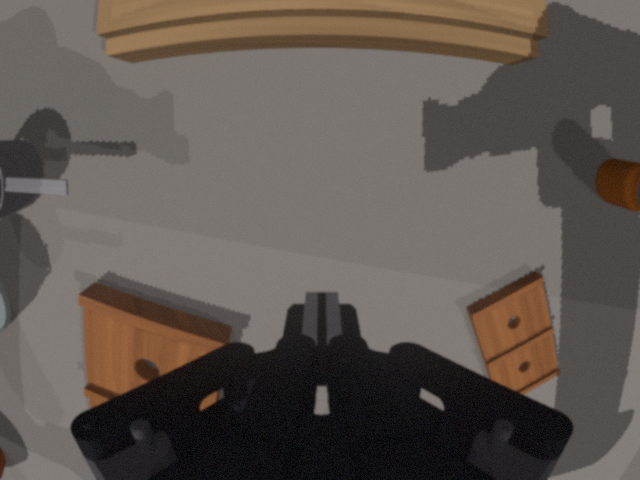

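View pics/s2.png

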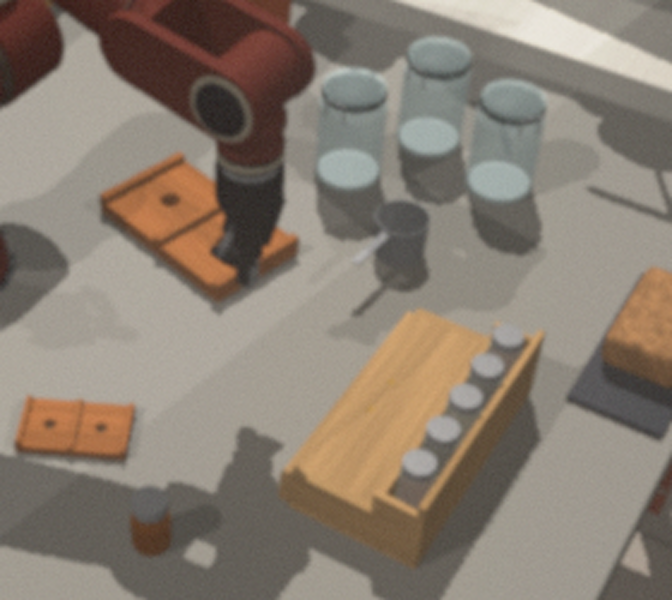

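The panel (x 0.594–0.608) lies against the rack face (0.608) across its whole width in both pictures. The bystanders are undisturbed and the gripper is clear, so I'm handing in.

```bash
python3 -c "
from plant import manip
print(manip.job_done())"
```

```text
the job is handed in; nothing more can be done
None
```

The board is seated over both dowels and the tray is shut. I handed the job in at about 13.7 s, with the gripper clear of everything; it reports no verdict.

- **Board:** I nudged it about 18 mm toward +y with the closed fingertips, using about 2 N. Its top dropped 8 mm. Before I shut the tray, the top measured level at 0.038 m at six places along its length, and the dowels showed in both holes.
- **Tray:** I pushed the front panel at its centre, against about 2 N. It stopped with a force rise to about 11 N along x. The panel's inner face (x ≈ 0.608) then matched the rack face (x ≈ 0.608) along the whole width, to within about 1 mm.
- **Bystanders:** The jars, measuring cup and spice jar look unmoved in the last pictures. The colander and butter dish were not in those pictures, but nothing came near them.
- **Checks:** None failed. At the stop there was also about 8 N upward on the tool. I put it down to friction at the panel and did not investigate further, since backing away returned the force to zero. Once the tray was shut, the board could no longer be seen.

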